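# Make up the smear and specimen kits

### The job

Make up two kits from the stock on the laboratory bench: the green tray gets the blue slide box, the amber bottle and the red-capped bottle; the dark grey metal tray gets the orange slide box and the yellow-capped jar. Lay each slide box flat in its tray's long compartment and stand each bottle and jar upright in one of the square compartments, never two to a compartment. Leave the green-capped bottle, the pipette cup and the timer where they are.

Things in the scene. Friction and masses are not known exactly. Their poses are not given: they have to be found in the camera images.
- blue_box: Blue plastic slide box with rounded edges, a white paper label on top and a small white latch: 86 mm long (its x) by 36 mm wide (its y) by 32 mm high, about 80 g, lying flat, long side within 0.6 rad of the world x direction at the start. Origin: centre of its underside, z up.
- orange_box: Orange plastic slide box with rounded edges, a white paper label on top and a small white latch: 86 mm long (its x) by 36 mm wide (its y) by 32 mm high, about 80 g, lying flat, long side within 0.6 rad of the world x direction at the start. Origin: centre of its underside, z up.
- yellow_jar: White specimen jar with a yellow screw cap: body 47 mm diameter, cap 50 mm diameter from 46 mm to its top at 62 mm; about 60 g, standing upright. Origin: centre of its underside, z up.
- amber_bottle: Amber stain bottle with a black cap, 40 mm diameter up to 50 mm high with a white paper band, narrowing to a neck and a 30 mm diameter cap from 56 mm to its top at 72 mm; about 60 g, standing upright. Origin: centre of its underside, z up.
- red_cap_bottle: White reagent bottle with a red cap, 40 mm diameter up to 50 mm high with a white paper band, narrowing to a neck and a 30 mm diameter cap from 56 mm to its top at 72 mm; about 60 g, standing upright. Origin: centre of its underside, z up.
- green_cap_bottle: White reagent bottle with a green cap (not wanted in either kit, stays where it is), 40 mm diameter up to 50 mm high with a white paper band, narrowing to a neck and a 30 mm diameter cap from 56 mm to its top at 72 mm; about 60 g, standing upright. Origin: centre of its underside, z up.
- steel_tray: Dark grey metal tray. Fixed low tray, 135 (x) by 203 mm (y), walls and dividers 3 mm thick, 12 mm high; floor 3 mm thick. Origin: centre of underside; z up. Its -x side, nearer the robot, is one long compartment (inside 60 by 197 mm, centre x -34.5 mm, y 0); its +x side two square compartments (inside 66 in x by 97 mm in y, centres x 31.5, y +50 and -50 mm). Yaw within 0.2 rad.
- green_tray: Green painted tray. Fixed low tray, 135 (x) by 203 mm (y), walls and dividers 3 mm thick, 12 mm high; floor 3 mm thick. Origin: centre of underside; z up. Its -x side, nearer the robot, is one long compartment (inside 60 by 197 mm, centre x -34.5 mm, y 0); its +x side two square compartments (inside 66 in x by 97 mm in y, centres x 31.5, y +50 and -50 mm). Yaw within 0.2 rad.
- pipette_cup: Bystander: grey open cup, 72 mm diameter at the rim, 85 mm high, with pipettes standing in it to 155 mm, at the robot's right. Origin: centre of its underside.
- timer: Bystander: grey bench timer, 55 by 75 mm and 33 mm high, lying at the robot's left. Origin: centre of its underside.

How it is judged:
By the outcome, as a careful person would: the job done as asked, in the order asked, and still so for the second after the job is handed in, with the robot touching nothing.
It also fails if it takes over 138 s, if anything falls off the work surface, if the arm or the gripper's body presses on something with over 40 N, if the wrist force passes 120 N, or if a joint passes its speed limit or range.

### The arm

A 7-joint arm with a two-finger parallel gripper is mounted at the origin on the work surface. World frame = base frame: x ahead of the robot, y to its left, z up, the work surface at z = 0. Lengths are in m, angles in rad, forces in N, time in s.
With the tool pointing down it reaches from about 0.35 to 0.9 m from the base axis. Payload 8.1 kg.
Tool frame: the origin (TCP) lies midway between the tips of the shut fingers; the grasp point (between the pads) lies 19 mm behind it; z points along the fingers, y is the line along which they close (so a half turn about z gives the same grasp; the last joint's range is limited). The gripper opens to 92 mm and grips with 3 to 60 N. Pads are 19 mm wide; open, the fingers measure 130 mm over their backs; the gripper's body (75 mm by 190 mm) begins 47 mm behind the grasp point.
Start: joints at [1.08, 0.434, 0.025, 1.573, -0.012, 1.134, -0.075], TCP at [0.236, -0.579, 0.227] pointing down, gripper open.
Joint ranges: [-2.62, 2.62], [-0.44, 2.09], [-1.27, 1.32], [0.08, 2.57], [-1.32, 4.46], [0.12, 2], [-2.74, 2.74]. Speed limits (rad/s): [2.22, 2.22, 3.01, 3.01, 3.14, 3.14, 3.14].

### API

Orientations are given as a rotation vector (axis times angle).
In Python, from cell import arm gives the robot as it stands.
- The arm moves only by the tool carry_out, never from a script. Its arguments are lists of equal length, an entry for each row: "claw": the finger opening in cm, from 0 to 9.18; "delta_pos": the shift along the tool's x, y, z in cm, a list of three; "angular": the turn, a rotation vector about the tool's x, y, z in rad, a list of three. In form: {"claw": [claw, ...], "delta_pos": [[dx, dy, dz], ...], "angular": [[ax, ay, az], ...]}. A call has 1 to 20 rows; each row shifts and turns the commanded pose from where the row before left it, along the tool's axes as they then stand; what a row does not reach is not made up. A row lasts 1/10 s, in which the tool goes at most 50 mm and 8.59 degrees, less where a joint would pass 70% of its speed; a pose out of reach is approached as far as the arm can. A call with a gripper value outside its range is refused whole. The fingers move at their own pace and stop on an object; "force" is the grip in N (left out, the last holds). Time passes only in rows, so rows that do not move let the fingers close. It gives the time, the measured TCP pose, the force, the opening and the grip force at its end, in the units of the state.
- arm.observe(): the state, without advancing time (a new reading comes with each control period).
- arm.get_image(name): name is "scene" or "top"; returns a dict with "frame" (400x640x3 uint8, red, green, blue), "mtx" (3x3 intrinsics, pixels), "T" (4x4, takes a point from camera to world coordinates). Camera axes: x right, y down, z forward; pixel columns grow to the right and rows downward; lengths in m; the calibration is good to about 2 mm. A picture is of the moment at which its call begins. There is no depth.
- arm.sign_off(): hands the job in; it is judged then, once.
Trained networks look in a picture, given as the dict that the camera call returned (one of the last four; its "shot" number tells which), for a name from the list of things; names that differ only in an ending like _2 or _b are one class to them, and where a whole thing is asked for, a point or a joint stands for the part that bears it (a point fixed in the world has none). Each returns a list of dicts, best first, with "conf" (0 to 1); they miss things now and then, are a little off and sometimes report something else, mostly with a low value. They report only what shows in the picture. A call takes as long as a camera call.
- arm.look_for(label, picture): "centre" ([column, row] as shares, 0 to 1, of the picture: columns of its width, rows of its height, amid what is visible of it).
- arm.trace(label, picture): "region" (400x640 bool, what is visible of it) and "centre" ([column, row] as shares, 0 to 1, of the picture: columns of its width, rows of its height, amid what is visible of it).
- arm.place_of(label, picture): "centre" ([column, row] as shares, 0 to 1, of the picture: columns of its width, rows of its height: a listed point, or the origin of a listed thing).
The state is a dict: "clock": time; "joints": joint angles; "dq": joint speeds; "joint_efforts": joint torques, N m; "position": TCP position; "ee_rot": TCP orientation; "force": force on the tool from outside, world axes, zero at the start; "ft_torque": the same for the moment, N m; "width": opening from 0.0 (shut) to 1.0 (fully open); "gripper_force": force on a finger pad.
Only numpy, scipy, OpenCV 4.12 (cv2) and the standard library are available. Lean on these libraries where they do the work, as an engineer would, in place of code of your own. Each camera call takes 0.05 s, during which the arm holds its last target. There are 200 camera calls.

## Working session

There is one attempt and no reset: what is moved stays moved. The work goes in short steps, Python scripts to look and compute and a tool call to move; the robot and the scene stay as the last step left them, time stands still between calls to the robot, and variables do not carry over. Pictures are saved under pics/ and viewed, at most 14 in all, crops included, and the job is handed in when it is done.

Besides the shell and the picture viewer there is one more tool, called after "Emit:" as a command line: name --argument value ..., lists and objects as JSON in quotes. carry_out: Moves the arm, as the interface text tells. Its arguments: {"type":"object","properties":{"claw":{"type":"array","items":{"type":"number"}},"delta_pos":{"type":"array","items":{"type":"array","items":{"type":"number"}}},"angular":{"type":"array","items":{"type":"array","items":{"type":"number"}}},"force":{"type":"number"}},"required":["claw","delta_pos","angular"]}

```bash
mkdir -p pics; cat > h.py <<'E'
import numpy as np, cv2
from cell import arm
from scipy.spatial.transform import Rotation as R
def ray(im,px):
    K,T=np.array(im["mtx"]),np.array(im["T"])
    d=T[:3,:3]@np.linalg.solve(K,[px[0],px[1],1.]); return T[:3,3],d
def onz(im,px,z):
    o,d=ray(im,px); return o+d*(z-o[2])/d[2]
def proj(im,P):
    K,T=np.array(im["mtx"]),np.array(im["T"])
    c=(np.asarray(P)-T[:3,3])@T[:3,:3]; p=c@K.T; return p[...,:2]/p[...,2:]
def tri(rs):
    A=0;b=0
    for o,d in rs:
        d=d/np.linalg.norm(d);M=np.eye(3)-np.outer(d,d);A=A+M;b=b+M@o
    return np.linalg.solve(A,b)
def save(im,n): cv2.imwrite(f"pics/{n}.png",im["frame"][:,:,::-1])
E
python3 - <<'E'
from h import *
np.set_printoptions(precision=4,suppress=True)
s=arm.observe();print(s)
ims={}
for n in("scene","top"):
    im=arm.get_image(n);ims[n]=im;save(im,n+"0");print(n,np.array(im["mtx"]),np.array(im["T"]))
W=np.array([640,400])
for l in "blue_box orange_box yellow_jar amber_bottle red_cap_bottle green_cap_bottle steel_tray green_tray pipette_cup timer".split():
    rs=[]
    for n in ims:
        im=ims[n]
        p=arm.place_of(l,im)
        for q in p[:2]: print(l,n,round(q["conf"],2),np.array(q["centre"])*W,onz(im,np.array(q["centre"])*W,0.)[:2])
        if p: rs.append(ray(im,np.array(p[0]["centre"])*W))
    if len(rs)==2: print("   tri",tri(rs))
E
```

```text
{'clock': 0.0, 'joints': array([ 1.0804,  0.4352,  0.0249,  1.5741, -0.0116,  1.134 , -0.0751]), 'dq': array([-0.0007, -0.0014,  0.    ,  0.0009,  0.001 ,  0.0005, -0.0015]), 'joint_efforts': array([ -0.0002, -66.7841,   0.9852, -31.4463,  -0.0605,   0.0426,
         0.0001]), 'position': array([ 0.2361, -0.5781,  0.2259]), 'ee_rot': array([-3.0812, -0.605 ,  0.0007]), 'force': array([-0.3931,  0.0471, -0.7928]), 'ft_torque': array([ 0.0167, -0.0332, -0.0181]), 'gripper_force': 0.0, 'width': 0.998235912860253}
scene [[463.3521   0.     311.459 ]
 [  0.     463.3521 209.8806]
 [  0.       0.       1.    ]] [[-0.0384  0.8038 -0.5936  1.2428]
 [ 0.9992  0.0369 -0.0147  0.0363]
 [ 0.01   -0.5937 -0.8046  0.9979]
 [ 0.      0.      0.      1.    ]]
top [[403.4902   0.     318.7242]
 [  0.     403.4902 204.883 ]
 [  0.       0.       1.    ]] [[ 0.0009 -0.9815  0.1917  0.3328]
 [-1.      0.0005  0.0068  0.0041]
 [-0.0068 -0.1917 -0.9814  1.0067]
 [ 0.      0.      0.      1.    ]]
blue_box scene 0.58 [383.616 197.2  ] [0.4545 0.2137]
blue_box top 0.94 [238.528 241.68 ] [0.4357 0.2116]
blue
[... 855 characters left out ...]
tle top 0.69 [470.272 222.12 ] [ 0.4851 -0.37  ]
   tri [ 0.4835 -0.3655  0.0101]
steel_tray scene 0.67 [372.608 239.52 ] [0.5937 0.1781]
steel_tray top 0.76 [254.72 178.  ] [0.6001 0.1762]
   tri [0.5983 0.1761 0.0069]
green_tray scene 0.56 [244.288 242.72 ] [ 0.618  -0.1484]
green_tray top 0.58 [383.488 172.92 ] [ 0.6133 -0.1559]
   tri [ 0.6145 -0.153  -0.0051]
pipette_cup scene 0.72 [128.192 245.12 ] [ 0.6382 -0.4396]
pipette_cup top 0.76 [488.896 162.08 ] [ 0.6421 -0.4292]
   tri [ 0.6416 -0.4325  0.0041]
timer scene 0.82 [472.384 257.6  ] [0.6362 0.4253]
timer scene 0.3 [172.672 193.   ] [ 0.4666 -0.3641]
timer top 0.75 [156.992 167.4  ] [0.6288 0.4311]
   tri [ 0.6308  0.4313 -0.0077]
```

View pics/top0.png

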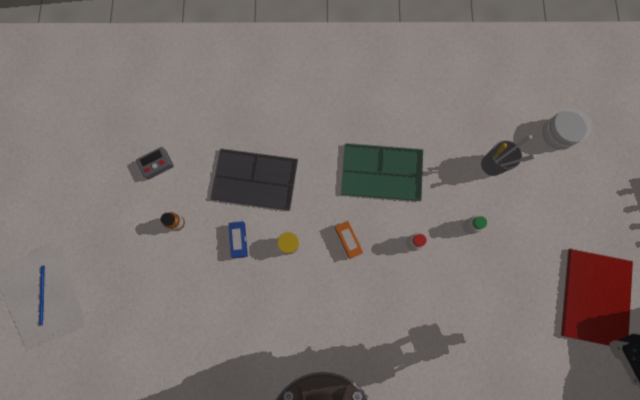

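View pics/scene0.png

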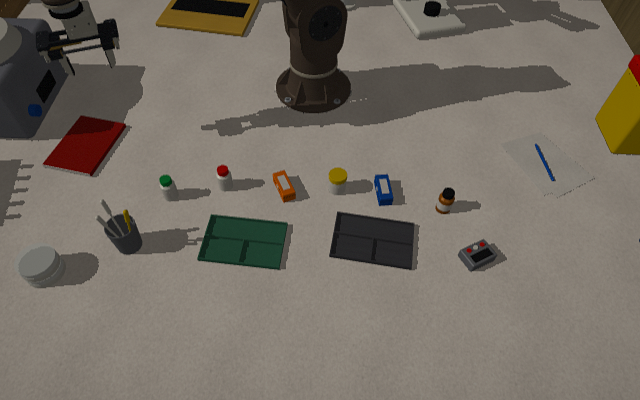

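The top view (up = +x, left = +y) shows the steel tray at (254,179), the green tray at (383,172), blue box (238,240), orange box (349,240), yellow jar (288,243), amber bottle (171,220), red cap (419,241) and green cap (479,223). The scene view agrees, so the networks' first picks are right. Next I fit models to the masks for exact poses, yaw and height.

```bash
cat >> h.py <<'E'
from scipy.optimize import minimize
def boxpts(l,w,h): return np.array([[x,y,z] for x in(-l/2,l/2) for y in(-w/2,w/2) for z in(0,h)])
def cyl(segs):
    a=np.linspace(0,2*np.pi,24,endpoint=False)
    return [np.array([[r*np.cos(t),r*np.sin(t),z] for z in(z0,z1) for t in a]) for r,z0,z1 in segs]
MODEL={"blue_box":[boxpts(.086,.036,.032)],"tray":[boxpts(.135,.203,.012)],
 "bottle":cyl([(.020,0,.05),(.015,.05,.072)]),"yellow_jar":cyl([(.0235,0,.046),(.025,.046,.062)])}
MODEL["orange_box"]=MODEL["blue_box"]
def model(l): return MODEL.get(l) or MODEL["tray" if "tray" in l else "bottle"]
SS=4
def sil(im,parts,p):
    c,s=np.cos(p[3]),np.sin(p[3]);M=np.array([[c,-s,0],[s,c,0],[0,0,1]])
    m=np.zeros((400*SS,640*SS),np.uint8)
    for P in parts:
        q=(proj(im,P@M.T+p[:3])+.5)*SS
        cv2.fillConvexPoly(m,cv2.convexHull(q.round().astype(np.int32)),1)
    return m
def fit(l,ims,regs,p0,yaw,zfree=True):
    big=[cv2.resize(r.astype(np.float32),None,fx=SS,fy=SS,interpolation=cv2.INTER_LINEAR)>.5 for r in regs]
    def cost(v):
        p=[p0[0]+v[0]*.01,p0[1]+v[1]*.01,v[2]*.01 if zfree else 0,p0[3]+v[3]*.2 if yaw else 0]
        k=0
        for im,b in zip(ims,big):
            m=sil(im,model(l),p)>0; k+=1-(m&b).sum()/max((m|b).sum(),1)
        return k/len(ims)+1e-3*(v[2]**2)
    best=None
    for y0 in ((-2,-1,0,1,2) if yaw else (0,)):
        r=minimize(cost,[0,0,0,y0],method="Nelder-Mead",options=dict(initial_simplex=np.array([0,0,0,y0])+np.vstack([np.zeros(4),np.eye(4)]),xatol=.02,fatol=1e-4,maxiter=250))
        if best is None or r.fun<best.fun: best=r
    v=best.x
    return np.array([p0[0]+v[0]*.01,p0[1]+v[1]*.01,v[2]*.01 if zfree else 0,p0[3]+v[3]*.2 if yaw else 0]),best.fun
E
cat > meas.py <<'E'
from h import *
import sys
np.set_printoptions(precision=4,suppress=True)
P0=dict(blue_box=(.438,.215),orange_box=(.438,-.055),yellow_jar=(.428,.082),amber_bottle=(.49,.374),red_cap_bottle=(.4286,-.227),steel_tray=(.598,.176),green_tray=(.614,-.153))
ims=[arm.get_image(n) for n in("scene","top")]
out=[i["frame"].copy() for i in ims]
for l,q in P0.items():
    regs=[];use=[]
    for im in ims:
        for t in arm.trace(l,im):
            c=onz(im,np.array(t["centre"])*[640,400],.02)
            if np.hypot(*(c[:2]-q))<.06: regs.append(np.array(t["region"]));use.append(im);break
    yaw="box" in l or "tray" in l
    p,f=fit(l,use,regs,(*q,0,0),yaw)
    one=[fit(l,[u],[r],(*q,0,0),yaw,False)[0][[0,1,3]] for u,r in zip(use,regs)]
    print(l,p,"1-iou",round(f,3),"single",*one)
    for k,im in enumerate(ims):
        m=cv2.resize(sil(im,model(l),p),(640,400),interpolation=cv2.INTER_AREA)
        cs,_=cv2.findContours(m,cv2.RETR_EXTERNAL,cv2.CHAIN_APPROX_NONE); cv2.drawContours(out[k],cs,-1,(255,0,255),1)
a=cv2.resize(out[1][130:270,140:440],None,fx=2.6,fy=2.1)
b=cv2.resize(out[0][160:280,200:480],(a.shape[1],300))
cv2.imwrite("pics/fit.png",np.vstack([a,b])[:,:,::-1])
s=arm.observe();print(s["clock"],R.from_rotvec(s["ee_rot"]).as_matrix())
E
python3 meas.py
```

```text
blue_box [0.4408 0.2103 0.0033 0.1207] 1-iou 0.06 single [0.438  0.2104 0.1148] [0.441  0.2112 0.1179]
orange_box [ 0.4403 -0.061   0.0017  0.4116] 1-iou 0.065 single [ 0.4375 -0.0615  0.4249] [ 0.4408 -0.0613  0.4145]
yellow_jar [ 0.433   0.0862 -0.027   0.    ] 1-iou 0.056 single [0.4303 0.0842 0.    ]
amber_bottle [0.4849 0.3701 0.002  0.    ] 1-iou 0.07 single [0.4827 0.3703 0.    ] [0.4852 0.3708 0.    ]
red_cap_bottle [ 0.4351 -0.2235  0.0018  0.    ] 1-iou 0.078 single [ 0.4325 -0.2241  0.    ] [ 0.4355 -0.2241  0.    ]
steel_tray [ 0.5969  0.1759  0.0017 -0.1278] 1-iou 0.036 single [ 0.5945  0.1765 -0.1429] [ 0.5978  0.1762 -0.1303]
green_tray [ 0.616  -0.1496  0.0026 -0.0804] 1-iou 0.028 single [ 0.6139 -0.1505 -0.0803] [ 0.6172 -0.1504 -0.0864]
1.9 [[ 0.9258  0.3781  0.    ]
 [ 0.3781 -0.9258 -0.0001]
 [-0.      0.0001 -1.    ]]
```

View pics/fit.png

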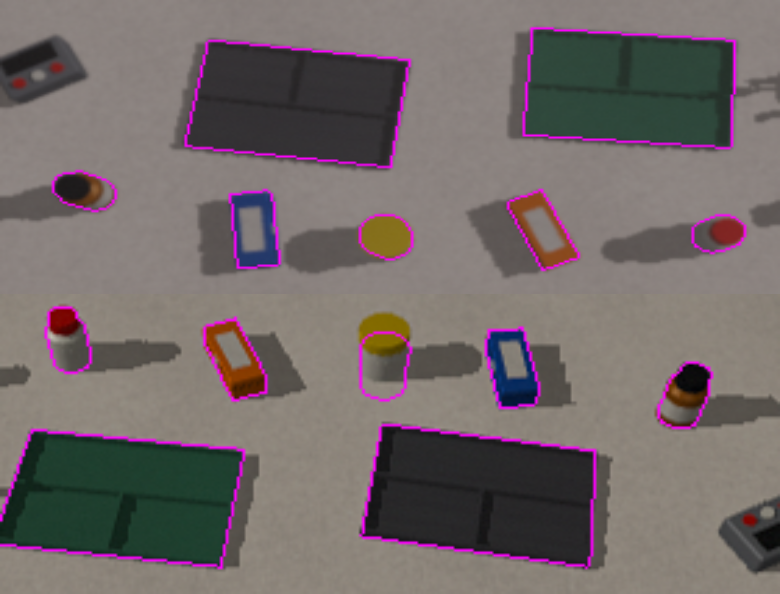

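All the fits match the outlines; only the jar's is off, because it was seen in the top view alone, so I take its top-view pose. The two cameras differ by a steady 3 mm in x, which I average. Moving now to above the blue box.

Emit:
carry_out --claw '[6,6,6,6,6,6,6,6,6,6,6,6,6,6,6,6,6,6,6,6]' --delta_pos '[[0,0,0],[0,0,0],[1.74,-4.46,0.6],[1.74,-4.46,0.6],[1.74,-4.46,0.6],[1.74,-4.46,0.6],[1.74,-4.46,0.6],[1.74,-4.46,0.6],[1.74,-4.46,0.6],[1.74,-4.46,0.6],[1.74,-4.46,0.6],[1.74,-4.46,0.6],[1.74,-4.46,0.6],[1.74,-4.46,0.6],[1.74,-4.46,0.6],[1.74,-4.46,0.6],[1.74,-4.46,0.6],[1.74,-4.46,0.6],[1.74,-4.46,0.6],[0,0,0]]' --angular '[[0,0,0.134],[0,0,0.134],[0,0,0],[0,0,0],[0,0,0],[0,0,0],[0,0,0],[0,0,0],[0,0,0],[0,0,0],[0,0,0],[0,0,0],[0,0,0],[0,0,0],[0,0,0],[0,0,0],[0,0,0],[0,0,0],[0,0,0],[0,0,0]]' --force 15

```text
clock: 3.9
position: [0.44, 0.2169, 0.1247]
ee_rot: [-3.131, -0.199, -0.002]
force: [-0.5, 0.5, 0.6]
width: 0.652
gripper_force: 0.0
```

```bash
cat > nav.py <<'E'
from h import *
import sys
np.set_printoptions(precision=4,suppress=True)
s=arm.observe();M=R.from_rotvec(s["ee_rot"]);m=M.as_matrix()
print("t",round(s["clock"],1),"pos",s["position"],"psi",round(np.arctan2(m[1,0],m[0,0]),4),"q",s["joints"],"F",s["force"],"w",round(s["width"]*9.18,2),"g",s["gripper_force"])
p=s["position"]
for a in sys.argv[1:]:   # x,y,z,psi waypoints
    x,y,z,psi=map(float,a.split(","))
    T=R.from_euler("z",psi)*R.from_euler("x",np.pi)
    d=T.inv().apply(np.array([x,y,z])-p)*100
    print("to",a,"turn",(M.inv()*T).as_rotvec(),"then cm",d,"len",round(np.linalg.norm(d),1))
    p=np.array([x,y,z]);M=T
E
python3 nav.py 0.4395,0.2107,0.124,0.12 0.4395,0.2107,0.012,0.12
```

```text
t 3.9 pos [0.44   0.2169 0.1247] psi 0.1271 q [-0.2379  0.3735 -0.4155  1.9941  0.2003  0.8095 -2.21  ] F [-0.5186  0.4569  0.6115] w 5.98 g 0.0
to 0.4395,0.2107,0.124,0.12 turn [-0.0046 -0.0017  0.0071] then cm [-0.1223  0.6139  0.0667] len 0.6
to 0.4395,0.2107,0.012,0.12 turn [0. 0. 0.] then cm [ 0.  -0.  11.2] len 11.2
```

Emit:
carry_out --claw '[6,6,6,6,6,6,6,6,2,2,2,2,2,2]' --delta_pos '[[0,0,0],[-0.12,0.61,0],[0,0,2.25],[0,0,2.25],[0,0,2.25],[0,0,2.25],[0,0,2.25],[0,0,0],[0,0,0],[0,0,0],[0,0,0],[0,0,0],[0,0,0],[0,0,0]]' --angular '[[-0.005,-0.002,0.007],[0,0,0],[0,0,0],[0,0,0],[0,0,0],[0,0,0],[0,0,0],[0,0,0],[0,0,0],[0,0,0],[0,0,0],[0,0,0],[0,0,0],[0,0,0]]' --force 15

```text
clock: 5.3
position: [0.4396, 0.2032, 0.0134]
ee_rot: [3.132, 0.177, 0.001]
force: [-0.2, -0.8, 8.1]
width: 0.395
gripper_force: 15.0
```

```bash
python3 - <<'E'
import numpy as np
for n,p,y in(("steel",(.596,.176),-.13),("green",(.6155,-.150),-.082)):
    for q in((-.0345,0),(.0315,.05),(.0315,-.05)):
        c,s=np.cos(y),np.sin(y);print(n,q,p[0]+c*q[0]-s*q[1],p[1]+s*q[0]+c*q[1])
E
python3 nav.py 0.4395,0.2107,0.10,0.12 0.4395,0.2107,0.1,1.489 0.5811,-0.1472,0.1,1.489  0.5811,-0.1472,0.016,1.489
```

```text
steel (-0.0345, 0) 0.5617911146668397 0.18047237792037946
steel (0.0315, 0.05) 0.6337159067830005 0.221494619193219
steel (0.0315, -0.05) 0.620752492521031 0.1223384298217402
green (-0.0345, 0) 0.5811159240220622 -0.14717416930029356
green (0.0315, 0.05) 0.650989563138851 -0.102748112120112
green (0.0315, -0.05) 0.6427987495165136 -0.2024121004619606
t 5.3 pos [0.4396 0.2032 0.0134] psi 0.1127 q [-0.2991  0.5379 -0.327   2.0995  0.3263  0.5537 -2.3212] F [-0.1689 -0.7962  8.063 ] w 3.62 g 15.010257214307785
to 0.4395,0.2107,0.10,0.12 turn [ 0.0044 -0.0001 -0.0073] then cm [ 0.0787 -0.75   -8.6637] len 8.7
to 0.4395,0.2107,0.1,1.489 turn [-0.     0.    -1.369] then cm [0. 0. 0.] len 0.0
to 0.5811,-0.1472,0.1,1.489 turn [0. 0. 0.] then cm [-34.5134  17.0369   0.    ] len 38.5
to 0.5811,-0.1472,0.016,1.489 turn [0. 0. 0.] then cm [ 0.  -0.   8.4] len 8.4
```

Emit:
carry_out --claw '[2,2,2,2,2,2,2,2,2,2,2,2,2,2,2,2,2]' --delta_pos '[[0,0,-1],[0,0,-2],[0,0,-3],[0,0,-3],[0,0,0],[0,0,0],[0,0,0],[0,0,0],[0,0,0],[0,0,0],[0,0,0],[0,0,0],[0,0,0],[0,0,0],[0,0,0],[0,0,0],[0,0,0]]' --angular '[[0,0,0],[0,0,0],[0,0,0],[0,0,0],[0,0,-0.137],[0,0,-0.137],[0,0,-0.137],[0,0,-0.137],[0,0,-0.137],[0,0,-0.137],[0,0,-0.137],[0,0,-0.137],[0,0,-0.137],[0,0,-0.137],[0,0,0],[0,0,0],[0,0,0]]'

```text
clock: 7.0
position: [0.439, 0.203, 0.1025]
ee_rot: [2.318, 2.115, -0.007]
force: [0.4, 0.7, -0.4]
width: 0.388
gripper_force: 15.0
```

```bash
python3 nav.py 0.5811,-0.1472,0.1,1.489  0.5811,-0.1472,0.016,1.489
```

```text
t 7.0 pos [0.439  0.203  0.1025] psi 1.4795 q [ 0.0187  0.4712 -0.7429  2.0081  0.4352  0.8279 -1.0645] F [ 0.4249  0.7015 -0.4173] w 3.56 g 14.99614030122757
to 0.5811,-0.1472,0.1,1.489 turn [-0.0006  0.0055 -0.0095] then cm [-33.7461  17.0263   0.2513] len 37.8
to 0.5811,-0.1472,0.016,1.489 turn [0. 0. 0.] then cm [ 0.  -0.   8.4] len 8.4
```

Emit:
carry_out --claw '[2,2,2,2,2,2,2,2,2,2,2,2,2]' --delta_pos '[[0,0,0],[-3.75,1.89,0],[-3.75,1.89,0],[-3.75,1.89,0],[-3.75,1.89,0],[-3.75,1.89,0],[-3.75,1.89,0],[-3.75,1.89,0],[-3.75,1.89,0],[-3.75,1.89,0],[0,0,0],[0,0,0],[0,0,0]]' --angular '[[0,0.005,-0.01],[0,0,0],[0,0,0],[0,0,0],[0,0,0],[0,0,0],[0,0,0],[0,0,0],[0,0,0],[0,0,0],[0,0,0],[0,0,0],[0,0,0]]'

```text
clock: 8.3
position: [0.5818, -0.1453, 0.1022]
ee_rot: [-2.304, -2.133, 0.001]
force: [-1.1, 1.0, -0.5]
width: 0.39
gripper_force: 15.0
```

```bash
python3 nav.py 0.5811,-0.1472,0.1,1.489  0.5811,-0.1472,0.0175,1.489; python3 - <<'E'
from h import *
im=arm.get_image("scene"); a=cv2.resize(im["frame"][130:290,180:400],None,fx=3,fy=3);cv2.imwrite("pics/b1.png",a[:,:,::-1])
E
```

```text
t 8.3 pos [ 0.5818 -0.1453  0.1022] psi 1.4937 q [ 0.6137  0.6214 -0.6817  1.7324  0.4648  0.9569 -0.3283] F [-1.1048  0.9715 -0.5285] w 3.58 g 14.996061623096466
to 0.5811,-0.1472,0.1,1.489 turn [-0.0013 -0.0004  0.0047] then cm [-0.1986 -0.0586  0.2182] len 0.3
to 0.5811,-0.1472,0.0175,1.489 turn [0. 0. 0.] then cm [ 0.   -0.    8.25] len 8.2
```

View pics/b1.png

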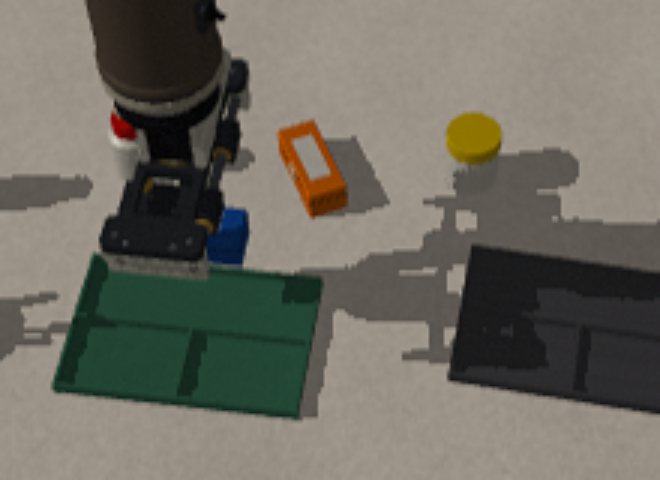

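The crop shows the blue box held level at about (228,235), just above the green tray's near side. Lowering now.

Emit:
carry_out --claw '[2,2,2,2,2,2,2,2]' --delta_pos '[[-0.1,-0.06,2],[0,0,2],[0,0,2],[0,0,1],[0,0,0.8],[0,0,0.6],[0,0,0],[0,0,0]]' --angular '[[0,0,0.004],[0,0,0],[0,0,0],[0,0,0],[0,0,0],[0,0,0],[0,0,0],[0,0,0]]'

```text
clock: 9.15
position: [0.5818, -0.1475, 0.0187]
ee_rot: [2.311, 2.128, -0.001]
force: [-0.0, 0.6, -1.0]
width: 0.394
gripper_force: 15.0
```

```bash
python3 nav.py 0.5811,-0.1472,0.0175,1.489
```

```text
t 9.2 pos [ 0.5818 -0.1475  0.0187] psi 1.4888 q [ 0.5705  0.7204 -0.6143  1.793   0.5546  0.8077 -0.4036] F [-0.0246  0.6354 -0.9836] w 3.62 g 14.995807260274887
to 0.5811,-0.1472,0.0175,1.489 turn [-0.0002  0.0004 -0.0002] then cm [ 0.0199 -0.0719  0.1229] len 0.1
```

Emit:
carry_out --claw '[2,5,5,5,5,5,7,7,7,7,7,7,7,7,7,7,7,7,7,7]' --delta_pos '[[0,-0.03,0.15],[0,0,0],[0,0,0],[0,0,-3],[0,0,-3.3],[0,0,-3.5],[0,0,-3.5],[4.62,-1.27,0],[4.62,-1.27,0],[4.62,-1.27,0],[4.62,-1.27,0],[4.62,-1.27,0],[4.62,-1.27,0],[4.62,-1.27,0],[4.62,-1.27,0],[4.62,-1.27,0],[4.62,-1.27,0],[4.62,-1.27,0],[0,0,0],[0,0,0]]' --angular '[[0,0,0],[0,0,0],[0,0,0],[0,0,0],[0,0,0],[0,0,0],[0,0,0],[0,0,0],[0,0,0],[0,0,0],[0,0,0],[0,0,0],[0,0,0],[0,0,0],[0,0,0],[0,0,0],[0,0,0],[0,0,0],[0,0,0],[0,0,0]]'

```text
clock: 11.15
position: [0.4827, 0.372, 0.1497]
ee_rot: [-2.307, -2.132, 0.001]
force: [0.5, 0.2, -0.5]
width: 0.764
gripper_force: 0.0
```

```bash
python3 nav.py 0.484,0.3705,0.15,1.489 0.484,0.3705,0.015,1.489; python3 - <<'E'
from h import *
im=arm.get_image("top"); a=cv2.resize(im["frame"][120:280,140:440],None,fx=2.6,fy=2.6);cv2.imwrite("pics/b2.png",a[:,:,::-1])
E
```

```text
t 11.2 pos [0.4827 0.372  0.1497] psi 1.492 q [-0.257   0.5932 -0.7356  1.6598  0.4424  1.063  -1.2063] F [ 0.4618  0.2154 -0.488 ] w 7.02 g 0.0
to 0.484,0.3705,0.15,1.489 turn [-0.0012 -0.0001  0.003 ] then cm [-0.1386  0.144  -0.0282] len 0.2
to 0.484,0.3705,0.015,1.489 turn [0. 0. 0.] then cm [ 0.  -0.  13.5] len 13.5
```

View pics/b2.png

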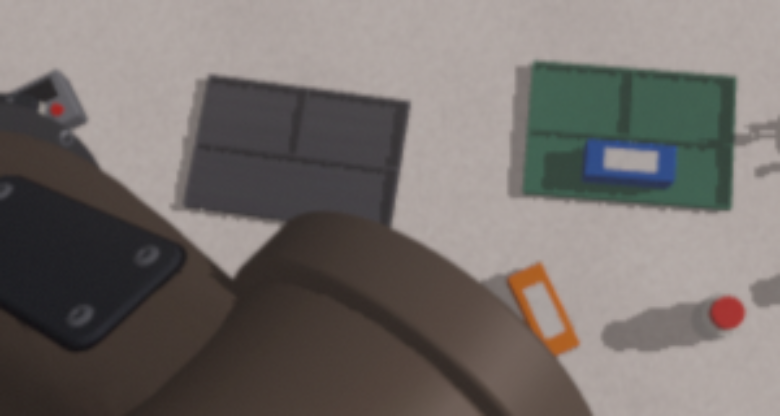

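The blue box lies flat inside the green tray's long compartment at about (630,162) in the crop. Descending on the amber bottle.

Emit:
carry_out --claw '[7,7,7,7,7,7,7,7,2,2,2,2,2,2]' --delta_pos '[[-0.1,0.12,0],[0,0,3],[0,0,3],[0,0,3],[0,0,3],[0,0,1.5],[0,0,0],[0,0,0],[0,0,0],[0,0,0],[0,0,0],[0,0,0],[0,0,0],[0,0,0]]' --angular '[[0,0,0],[0,0,0],[0,0,0],[0,0,0],[0,0,0],[0,0,0],[0,0,0],[0,0,0],[0,0,0],[0,0,0],[0,0,0],[0,0,0],[0,0,0],[0,0,0]]' --force 12

```text
clock: 12.6
position: [0.4847, 0.3695, 0.0151]
ee_rot: [-2.31, -2.128, 0.001]
force: [-0.2, -0.2, 5.2]
width: 0.432
gripper_force: 12.0
```

```bash
python3 nav.py 0.484,0.3705,0.14,1.489 0.484,0.3705,0.14,-0.082 0.651,-0.1027,0.14,-0.082
```

```text
t 12.6 pos [0.4847 0.3695 0.0151] psi 1.4888 q [-0.3171  0.7443 -0.6382  1.7689  0.5808  0.8258 -1.3174] F [-0.2038 -0.1575  5.1967] w 3.97 g 12.00090046855621
to 0.484,0.3705,0.14,1.489 turn [-0.0006  0.0001 -0.0002] then cm [  0.096   -0.0819 -12.4929] len 12.5
to 0.484,0.3705,0.14,-0.082 turn [-0.    -0.     1.571] then cm [0. 0. 0.] len 0.0
to 0.651,-0.1027,0.14,-0.082 turn [0. 0. 0.] then cm [20.5198 45.7931  0.    ] len 50.2
```

Emit:
carry_out --claw '[2,2,2,2,2,2,2,2,2,2,2,2,2,2,2,2,2,2]' --delta_pos '[[0,0,-1],[0,0,-2.5],[0,0,-3],[0,0,-3],[0,0,-3],[-4.155,1.857,0],[-4.155,1.857,0],[-4.155,1.857,0],[-4.155,1.857,0],[-4.155,1.857,0],[-4.155,1.857,0],[-4.155,1.857,0],[-4.155,1.857,0],[-4.155,1.857,0],[-4.155,1.857,0],[-4.155,1.857,0],[0,0,0],[0,0,0]]' --angular '[[0,0,0],[0,0,0],[0,0,0],[0,0,0],[0,0,0],[0,0,0],[0,0,0],[0,0,0],[0,0,0],[0,0,0],[0,0,0],[0,0,0],[0,0,0],[0,0,0],[0,0,0],[0,0,0],[0,0,0],[0,0,0]]'

```text
clock: 14.4
position: [0.6508, -0.1043, 0.1396]
ee_rot: [-2.313, -2.124, 0.001]
force: [0.4, 0.7, -0.4]
width: 0.433
gripper_force: 12.0
```

Emit:
carry_out --claw '[2,2,2,2,2,2,2,2,2,2,2,2,2,2]' --delta_pos '[[0,0,0],[0,0,0],[0,0,0],[0,0,0],[0,0,0],[0,0,0],[0,0,0],[0,0,0],[0,0,0],[0,0,0],[0,0,0],[0,0,0],[0,0,0],[0,0,0]]' --angular '[[0,0,0.143],[0,0,0.143],[0,0,0.143],[0,0,0.143],[0,0,0.143],[0,0,0.143],[0,0,0.143],[0,0,0.143],[0,0,0.143],[0,0,0.143],[0,0,0.141],[0,0,0],[0,0,0],[0,0,0]]'

```text
clock: 15.8
position: [0.6508, -0.102, 0.1397]
ee_rot: [-3.139, 0.122, 0.002]
force: [0.6, -0.6, -0.9]
width: 0.427
gripper_force: 12.0
```

```bash
python3 nav.py 0.651,-0.1027,0.14,-0.082 0.651,-0.1027,0.0185,-0.082; python3 - <<'E'
from h import *
im=arm.get_image("scene"); a=cv2.resize(im["frame"][130:290,180:400],None,fx=3,fy=3);cv2.imwrite("pics/b3.png",a[:,:,::-1])
E
```

```text
t 15.8 pos [ 0.6508 -0.102   0.1397] psi -0.078 q [ 0.2767  0.5887 -0.3143  1.5623  0.2022  1.0238 -1.7425] F [ 0.6008 -0.5605 -0.8818] w 3.92 g 11.999737746664323
to 0.651,-0.1027,0.14,-0.082 turn [-0.0001  0.001   0.004 ] then cm [ 0.0281  0.0653 -0.0252] len 0.1
to 0.651,-0.1027,0.0185,-0.082 turn [0. 0. 0.] then cm [ 0.   -0.   12.15] len 12.2
```

View pics/b3.png

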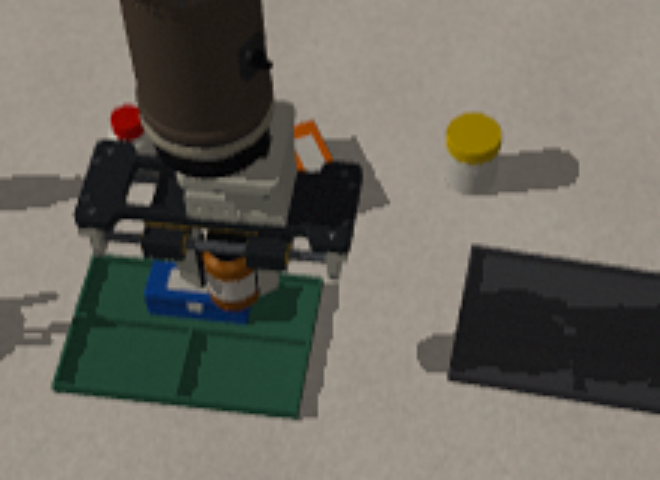

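The amber bottle hangs upright in the fingers at (230,280) in the crop, heading for the compartment at lower right of the divider. Lowering it.

Emit:
carry_out --claw '[2,2,2,2,2,2,2,2,2]' --delta_pos '[[0,0.05,2.5],[0,0,3],[0,0,3],[0,0,2],[0,0,1],[0,0,0.4],[0,0,0.2],[0,0,0],[0,0,0]]' --angular '[[0,0,0.004],[0,0,0],[0,0,0],[0,0,0],[0,0,0],[0,0,0],[0,0,0],[0,0,0],[0,0,0]]'

```text
clock: 16.75
position: [0.6515, -0.1035, 0.0197]
ee_rot: [3.138, -0.135, 0.001]
force: [0.5, 0.1, -0.9]
width: 0.432
gripper_force: 12.0
```

```bash
python3 nav.py 0.651,-0.1027,0.0185,-0.082 0.651,-0.1027,0.15,-0.082 0.4335,-0.2238,0.15,-0.082 0.4335,-0.2238,0.015,-0.082
```

```text
t 16.8 pos [ 0.6515 -0.1035  0.0197] psi -0.0862 q [ 0.2556  0.7221 -0.279   1.6537  0.2568  0.8012 -1.7936] F [ 0.5187  0.0911 -0.8795] w 3.96 g 11.999725407804362
to 0.651,-0.1027,0.0185,-0.082 turn [ 0.0004 -0.0007 -0.0042] then cm [-0.0524 -0.0735  0.1202] len 0.2
to 0.651,-0.1027,0.15,-0.082 turn [0. 0. 0.] then cm [  0.     0.   -13.15] len 13.2
to 0.4335,-0.2238,0.15,-0.082 turn [0. 0. 0.] then cm [-20.685   13.8508   0.    ] len 24.9
to 0.4335,-0.2238,0.015,-0.082 turn [0. 0. 0.] then cm [ 0.  -0.  13.5] len 13.5
```

Emit:
carry_out --claw '[2,5.5,5.5,5.5,5.5,5.5,5.5,5.5,7,7,7,7,7,7,7,7,7]' --delta_pos '[[0,0,0.15],[0,0,0],[0,0,0],[0,0,0],[0,0,-1.5],[0,0,-3.5],[0,0,-4],[0,0,-4.2],[-3.45,2.3,0],[-3.45,2.3,0],[-3.45,2.3,0],[-3.45,2.3,0],[-3.45,2.3,0],[-3.45,2.3,0],[0,0,0],[0,0,0],[0,0,0]]' --angular '[[0,0,0],[0,0,0],[0,0,0],[0,0,0],[0,0,0],[0,0,0],[0,0,0],[0,0,0],[0,0,0],[0,0,0],[0,0,0],[0,0,0],[0,0,0],[0,0,0],[0,0,0],[0,0,0],[0,0,0]]'

```text
clock: 18.45
position: [0.4341, -0.2225, 0.1502]
ee_rot: [3.138, -0.134, 0.001]
force: [0.5, 1.4, 0.1]
width: 0.763
gripper_force: 0.0
```

```bash
python3 nav.py 0.434,-0.2238,0.15,-0.082 0.434,-0.2238,0.015,-0.082; python3 - <<'E'
from h import *
im=arm.get_image("scene"); a=cv2.resize(im["frame"][130:290,160:380],None,fx=3,fy=3);cv2.imwrite("pics/b4.png",a[:,:,::-1])
E
```

```text
t 18.4 pos [ 0.4341 -0.2225  0.1502] psi -0.0852 q [ 0.631   0.3248 -0.3338  1.9758  0.1385  0.8616 -1.433 ] F [0.5327 1.3804 0.0724] w 7.01 g 0.0
to 0.434,-0.2238,0.15,-0.082 turn [ 0.0004 -0.0009 -0.0032] then cm [0.0009 0.1313 0.0183] len 0.1
to 0.434,-0.2238,0.015,-0.082 turn [0. 0. 0.] then cm [ 0.  -0.  13.5] len 13.5
```

View pics/b4.png

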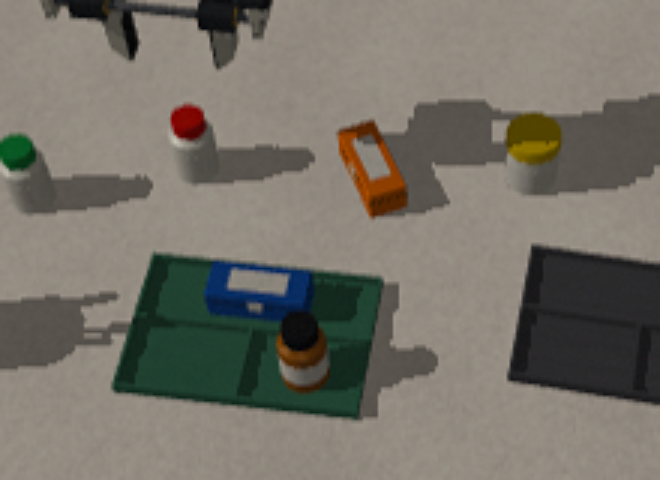

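The amber bottle stands upright in its square compartment at (302,355), and the blue box lies flat at (260,290). Grasping the red-capped bottle.

Emit:
carry_out --claw '[7,7,7,7,7,7,7,7,2,2,2,2,2,2]' --delta_pos '[[0,0.1,0],[0,0,3],[0,0,3],[0,0,3],[0,0,3],[0,0,1.5],[0,0,0],[0,0,0],[0,0,0],[0,0,0],[0,0,0],[0,0,0],[0,0,0],[0,0,0]]' --angular '[[0,0,-0.003],[0,0,0],[0,0,0],[0,0,0],[0,0,0],[0,0,0],[0,0,0],[0,0,0],[0,0,0],[0,0,0],[0,0,0],[0,0,0],[0,0,0],[0,0,0]]' --force 12

```text
clock: 19.9
position: [0.4328, -0.2243, 0.0148]
ee_rot: [3.138, -0.131, -0.001]
force: [-0.1, 0.3, 6.5]
width: 0.433
gripper_force: 12.0
```

```bash
python3 nav.py 0.434,-0.2238,0.14,-0.082 0.643,-0.2034,0.14,-0.082
```

```text
t 19.9 pos [ 0.4328 -0.2243  0.0148] psi -0.0834 q [ 0.5672  0.5303 -0.2635  2.0963  0.2585  0.5451 -1.538 ] F [-0.1236  0.2525  6.4886] w 3.97 g 12.00099800422322
to 0.434,-0.2238,0.14,-0.082 turn [ 0.0008  0.0003 -0.0014] then cm [  0.1168  -0.0618 -12.5221] len 12.5
to 0.643,-0.2034,0.14,-0.082 turn [0. 0. 0.] then cm [20.6627 -3.745  -0.    ] len 21.0
```

Emit:
carry_out --claw '[2,2,2,2,2,2,2,2,2,2,2,2,2]' --delta_pos '[[0,0,-1],[0,0,-2.5],[0,0,-3],[0,0,-3],[0,0,-3],[4.15,-0.75,0],[4.15,-0.75,0],[4.15,-0.75,0],[4.15,-0.75,0],[4.15,-0.75,0],[0,0,0],[0,0,0],[0,0,0]]' --angular '[[0,0,0],[0,0,0],[0,0,0],[0,0,0],[0,0,0],[0,0,0],[0,0,0],[0,0,0],[0,0,0],[0,0,0],[0,0,0],[0,0,0],[0,0,0]]'

```text
clock: 21.2
position: [0.6413, -0.2043, 0.1391]
ee_rot: [3.138, -0.131, -0.004]
force: [-0.3, -0.8, -0.6]
width: 0.433
gripper_force: 12.0
```

```bash
python3 nav.py 0.643,-0.2034,0.14,-0.082 0.643,-0.2034,0.0185,-0.082
```

```text
t 21.2 pos [ 0.6413 -0.2043  0.1391] psi -0.0837 q [ 0.4199  0.6104 -0.3043  1.5223  0.2011  1.042  -1.5893] F [-0.2642 -0.7666 -0.5922] w 3.97 g 11.999619694543071
to 0.643,-0.2034,0.14,-0.082 turn [ 0.0005  0.0024 -0.0017] then cm [ 0.1624 -0.0993 -0.088 ] len 0.2
to 0.643,-0.2034,0.0185,-0.082 turn [0. 0. 0.] then cm [ 0.   -0.   12.15] len 12.2
```

Emit:
carry_out --claw '[2,2,2,2,2,2,2,2,2,5.5,5.5,5.5,5.5,5.5,5.5,5.5]' --delta_pos '[[0.1,-0.05,2.5],[0,0,3],[0,0,3],[0,0,2],[0,0,1],[0,0,0.4],[0,0,0.25],[0,0,0],[0,0,0],[0,0,0],[0,0,0],[0,0,0],[0,0,-1.5],[0,0,-3.5],[0,0,-4],[0,0,-4.2]]' --angular '[[0,0.002,0],[0,0,0],[0,0,0],[0,0,0],[0,0,0],[0,0,0],[0,0,0],[0,0,0],[0,0,0],[0,0,0],[0,0,0],[0,0,0],[0,0,0],[0,0,0],[0,0,0],[0,0,0]]'

```text
clock: 22.8
position: [0.6432, -0.2034, 0.1519]
ee_rot: [3.139, -0.131, 0.001]
force: [0.7, 0.1, -0.0]
width: 0.596
gripper_force: 0.0
```

Emit:
carry_out --claw '[6,6,6,6,6,6,6,6,6,6,6,6,6]' --delta_pos '[[0,0,0],[0,0,0],[0,0,0],[0,0,0],[-2.15,-3.54,0],[-2.15,-3.54,0],[-2.15,-3.54,0],[-2.15,-3.54,0],[-2.15,-3.54,0],[-2.15,-3.54,0],[0,0,0],[0,0,0],[0,0,0]]' --angular '[[0,0,-0.124],[0,0,-0.124],[0,0,-0.124],[0,0,-0.124],[0,0,0],[0,0,0],[0,0,0],[0,0,0],[0,0,0],[0,0,0],[0,0,0],[0,0,0],[0,0,0]]'

```text
clock: 24.1
position: [0.4415, -0.0613, 0.1502]
ee_rot: [3.074, 0.642, 0.004]
force: [-0.3, -0.3, -0.2]
width: 0.657
gripper_force: 0.0
```

```bash
python3 nav.py 0.439,-0.0612,0.15,0.416 0.439,-0.0612,0.013,0.416;  python3 - <<'E'
from h import *
im=arm.get_image("scene"); a=cv2.resize(im["frame"][130:290,160:380],None,fx=3,fy=3);cv2.imwrite("pics/b5.png",a[:,:,::-1])
E
```

```text
t 24.1 pos [ 0.4415 -0.0613  0.1502] psi 0.412 q [ 0.4597  0.2864 -0.5321  2.0577  0.1948  0.8418 -1.3434] F [-0.2825 -0.3099 -0.2249] w 6.03 g 0.0
to 0.439,-0.0612,0.15,0.416 turn [ 0.002  -0.0024 -0.004 ] then cm [-0.2251 -0.1089  0.0206] len 0.3
to 0.439,-0.0612,0.013,0.416 turn [0. 0. 0.] then cm [ 0.  -0.  13.7] len 13.7
```

View pics/b5.png

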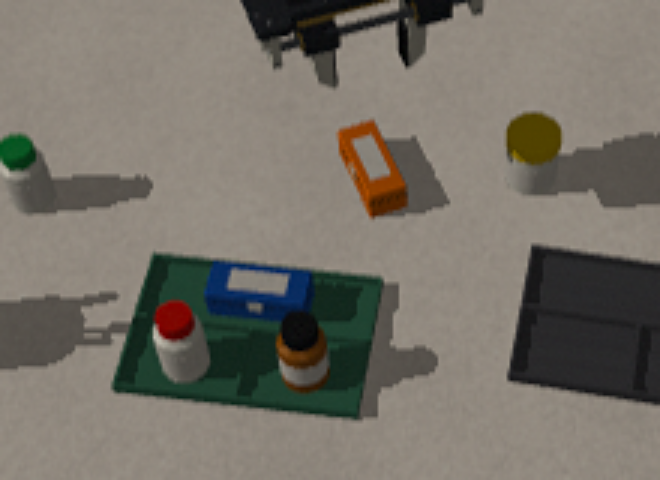

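The green kit is complete: red cap upright at (180,345), amber at (302,355), blue box flat at (260,290). Descending on the orange box.

Emit:
carry_out --claw '[6,6,6,6,6,6,6,6,2,2,2,2,2,2]' --delta_pos '[[-0.18,-0.08,0],[0,0,3],[0,0,3],[0,0,3],[0,0,3],[0,0,1.7],[0,0,0],[0,0,0],[0,0,0],[0,0,0],[0,0,0],[0,0,0],[0,0,0],[0,0,0]]' --angular '[[0,0,-0.002],[0,0,0],[0,0,0],[0,0,0],[0,0,0],[0,0,0],[0,0,0],[0,0,0],[0,0,0],[0,0,0],[0,0,0],[0,0,0],[0,0,0],[0,0,0]]' --force 15

```text
clock: 25.55
position: [0.4389, -0.061, 0.013]
ee_rot: [3.073, 0.646, 0.003]
force: [-1.1, -1.1, 7.9]
width: 0.39
gripper_force: 15.0
```

```bash
python3 nav.py 0.439,-0.0612,0.103,0.416 0.439,-0.0612,0.103,1.441 0.5618,0.1805,0.103,1.441
```

```text
t 25.6 pos [ 0.4389 -0.061   0.013 ] psi 0.4146 q [ 0.3309  0.5061 -0.4055  2.195   0.4058  0.5085 -1.5431] F [-1.0606 -1.0843  7.9436] w 3.58 g 14.985530376434326
to 0.439,-0.0612,0.103,0.416 turn [ 0.0018 -0.0017 -0.0014] then cm [ 0.0037  0.0237 -8.9981] len 9.0
to 0.439,-0.0612,0.103,1.441 turn [ 0.     0.    -1.025] then cm [0. 0. 0.] len 0.0
to 0.5618,0.1805,0.103,1.441 turn [0. 0. 0.] then cm [25.5561  9.0483  0.    ] len 27.1
```

Emit:
carry_out --claw '[2,2,2,2,2,2,2,2,2,2,2,2]' --delta_pos '[[0,0,-1],[0,0,-2],[0,0,-3],[0,0,-3],[0,0,0],[0,0,0],[0,0,0],[0,0,0],[0,0,0],[0,0,0],[0,0,0],[0,0,0]]' --angular '[[0,0,0],[0,0,0],[0,0,0],[0,0,0],[0,0,-0.128],[0,0,-0.128],[0,0,-0.128],[0,0,-0.128],[0,0,-0.128],[0,0,-0.128],[0,0,-0.128],[0,0,-0.128]]'

```text
clock: 26.75
position: [0.438, -0.0607, 0.103]
ee_rot: [2.357, 2.075, 0.0]
force: [0.1, -0.7, -0.1]
width: 0.393
gripper_force: 15.0
```

Emit:
carry_out --claw '[2,2,2,2,2,2,2,2,2]' --delta_pos '[[4.26,1.51,0],[4.26,1.51,0],[4.26,1.51,0],[4.26,1.51,0],[4.26,1.51,0],[4.26,1.51,0],[0,0,0],[0,0,0],[0,0,0]]' --angular '[[0,0,0],[0,0,0],[0,0,0],[0,0,0],[0,0,0],[0,0,0],[0,0,0],[0,0,0],[0,0,0]]'

```text
clock: 27.65
position: [0.5612, 0.1794, 0.1024]
ee_rot: [2.363, 2.068, -0.002]
force: [-0.2, -0.3, -0.2]
width: 0.393
gripper_force: 15.0
```

```bash
python3 nav.py 0.5618,0.1805,0.103,1.441 0.5618,0.1805,0.0168,1.441; python3 - <<'E'
from h import *
im=arm.get_image("scene"); a=cv2.resize(im["frame"][130:290,280:500],None,fx=3,fy=3);cv2.imwrite("pics/b6.png",a[:,:,::-1])
E
```

```text
t 27.6 pos [0.5612 0.1794 0.1024] psi 1.438 q [ 0.0795  0.6134 -0.7081  1.7586  0.4801  0.9504 -0.9583] F [-0.2068 -0.3008 -0.246 ] w 3.61 g 14.978297352790833
to 0.5618,0.1805,0.103,1.441 turn [ 0.0004  0.0017 -0.003 ] then cm [ 0.1151  0.0462 -0.0592] len 0.1
to 0.5618,0.1805,0.0168,1.441 turn [0. 0. 0.] then cm [ 0.   -0.    8.62] len 8.6
```

View pics/b6.png

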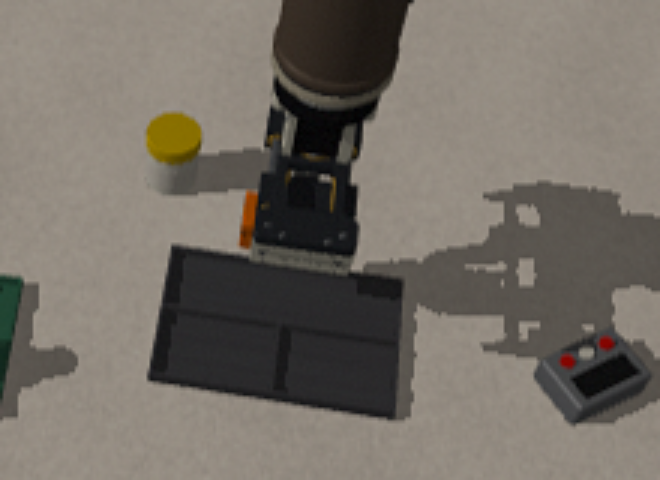

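The orange box is level in the grip at (250,220) over the steel tray's near side. Lowering, releasing, then turning for the jar.

Emit:
carry_out --claw '[2,2,2,2,2,2,2,2,5,5,5,5,5,5,5]' --delta_pos '[[0.1,0.04,2],[0,0,2],[0,0,2],[0,0,1],[0,0,0.9],[0,0,0.65],[0,0,0],[0,0,0],[0,0,0],[0,0,0],[0,0,0],[0,0,-1.5],[0,0,-3.5],[0,0,-4],[0,0,-4.5]]' --angular '[[0,0,-0.002],[0,0,0],[0,0,0],[0,0,0],[0,0,0],[0,0,0],[0,0,0],[0,0,0],[0,0,0],[0,0,0],[0,0,0],[0,0,0],[0,0,0],[0,0,0],[0,0,0]]'

```text
clock: 29.2
position: [0.5615, 0.1817, 0.1539]
ee_rot: [2.36, 2.073, -0.001]
force: [1.3, -0.2, -0.2]
width: 0.544
gripper_force: 0.0
```

Emit:
carry_out --claw '[7.8,7.8,7.8,7.8,7.8,7.8,7.8,7.8,7.8,7.8,7.8,7.8,7.8,7.8,7.8,7.8,7.8,7.8]' --delta_pos '[[0,0,0],[0,0,0],[0,0,0],[0,0,0],[0,0,0],[0,0,0],[0,0,0],[0,0,0],[0,0,0],[0,0,0],[0,0,0],[2.98,-2.81,0],[2.98,-2.81,0],[2.98,-2.81,0],[2.98,-2.81,0],[0,0,0],[0,0,0],[0,0,0]]' --angular '[[0,0,-0.143],[0,0,-0.143],[0,0,-0.143],[0,0,-0.143],[0,0,-0.143],[0,0,-0.143],[0,0,-0.143],[0,0,-0.143],[0,0,-0.143],[0,0,-0.143],[0,0,-0.141],[0,0,0],[0,0,0],[0,0,0],[0,0,0],[0,0,0],[0,0,0],[0,0,0]]'

```text
clock: 31.0
position: [0.4306, 0.0864, 0.1527]
ee_rot: [0.204, 3.132, 0.0]
force: [0.2, 0.5, -0.1]
width: 0.848
gripper_force: 0.0
```

```bash
python3 nav.py 0.429,0.0845,0.15,3.012 0.429,0.0845,0.034,3.012; python3 - <<'E'
from h import *
im=arm.get_image("scene")
for l in("yellow_jar",):
    t=arm.trace(l,im)
    for q in t[:2]: print(l,q["conf"],np.array(q["centre"])*[640,400])
    p,f=fit(l,[im],[np.array(t[0]["region"])],(.43,.084,0,0),False,False);print(p,f)
a=cv2.resize(im["frame"][130:290,280:500],None,fx=3,fy=3);cv2.imwrite("pics/b7.png",a[:,:,::-1])
E
```

```text
t 31.0 pos [0.4306 0.0864 0.1527] psi 3.0115 q [ 0.6094  0.497  -1.2216  2.0382  0.5647  0.9965  0.5419] F [ 0.1788  0.5381 -0.0984] w 7.78 g 0.0
to 0.429,0.0845,0.15,3.012 turn [ 0.0005  0.0028 -0.0005] then cm [ 0.139  -0.205   0.2714] len 0.4
to 0.429,0.0845,0.034,3.012 turn [0. 0. 0.] then cm [ 0.  -0.  11.6] len 11.6
yellow_jar 0.89 [335.616 179.8  ]
[0.42738233 0.08453714 0.         0.        ] 0.06870457047483206
```

View pics/b7.png

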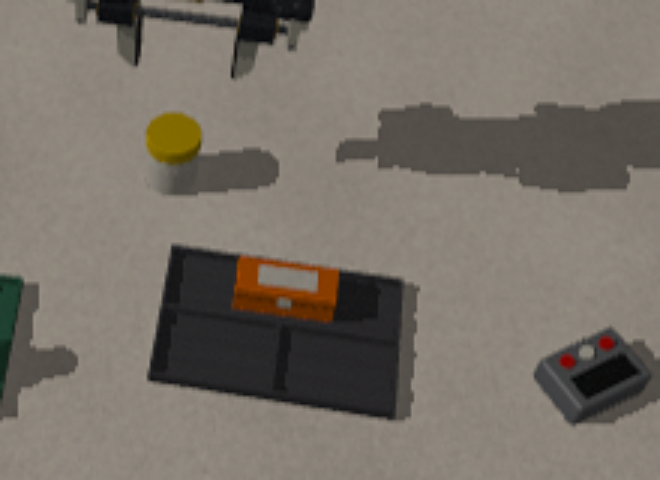

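The orange box lies flat in the steel tray's long compartment at (287,288), and the jar at (174,155) is where the first measurement put it, mean (0.429, 0.0845). Joint 3 is near its limit, so I turn back 0.4 rad, which the round jar allows, then descend to the cap.

Emit:
carry_out --claw '[7.8,7.8,7.8,7.8,7.8,7.8,7.8,7.8,7.8,7.8,3,3,3,3,3,3]' --delta_pos '[[0,0,0],[0,0,0],[0,0,0],[0.04,-0.2,1],[0,0,3],[0,0,3],[0,0,3],[0,0,1.85],[0,0,0],[0,0,0],[0,0,0],[0,0,0],[0,0,0],[0,0,0],[0,0,0],[0,0,0]]' --angular '[[0,0,0.134],[0,0,0.134],[0,0,0.134],[0,0,0],[0,0,0],[0,0,0],[0,0,0],[0,0,0],[0,0,0],[0,0,0],[0,0,0],[0,0,0],[0,0,0],[0,0,0],[0,0,0],[0,0,0]]' --force 12

```text
clock: 32.7
position: [0.4284, 0.0839, 0.0336]
ee_rot: [0.825, 3.029, -0.001]
force: [-0.2, -1.8, 5.8]
width: 0.543
gripper_force: 12.0
```

```bash
python3 nav.py 0.429,0.0845,0.14,2.61 0.6208,0.1223,0.14,2.61 0.6208,0.1223,0.039,2.61
```

```text
t 32.7 pos [0.4284 0.0839 0.0336] psi 2.6096 q [ 0.3687  0.5998 -0.9115  2.1688  0.7438  0.722  -0.0132] F [-0.2145 -1.7842  5.8498] w 4.98 g 12.000281810760498
to 0.429,0.0845,0.14,2.61 turn [ 0.      0.0017 -0.0004] then cm [ -0.0219   0.082  -10.6418] len 10.6
to 0.6208,0.1223,0.14,2.61 turn [0. 0. 0.] then cm [-14.6171  12.9808   0.    ] len 19.5
to 0.6208,0.1223,0.039,2.61 turn [0. 0. 0.] then cm [-0.  -0.  10.1] len 10.1
```

Emit:
carry_out --claw '[3,3,3,3,3,3,3,3,3,3,3,3]' --delta_pos '[[0,0,-1],[0,0,-2.6],[0,0,-3.5],[0,0,-3.5],[-2.93,2.61,0],[-2.93,2.61,0],[-2.93,2.61,0],[-2.93,2.61,0],[-2.93,2.61,0],[0,0,0],[0,0,0],[0,0,0]]' --angular '[[0,0,0],[0,0,0],[0,0,0],[0,0,0],[0,0,0],[0,0,0],[0,0,0],[0,0,0],[0,0,0],[0,0,0],[0,0,0],[0,0,0]]'

```text
clock: 33.9
position: [0.6195, 0.1225, 0.1396]
ee_rot: [0.824, 3.031, -0.0]
force: [0.4, 0.4, -0.4]
width: 0.545
gripper_force: 12.0
```

```bash
python3 nav.py 0.6208,0.1223,0.14,2.61 0.6208,0.1223,0.0375,2.61
```

```text
t 33.9 pos [0.6195 0.1225 0.1396] psi 2.6106 q [ 0.3016  0.7155 -0.9485  1.6037  0.6233  1.1518  0.2461] F [ 0.4373  0.3561 -0.397 ] w 5.0 g 11.99998676776886
to 0.6208,0.1223,0.14,2.61 turn [-0.0003  0.0002  0.0006] then cm [-0.124   0.0535 -0.0358] len 0.1
to 0.6208,0.1223,0.0375,2.61 turn [0. 0. 0.] then cm [-0.   -0.   10.25] len 10.2
```

Emit:
carry_out --claw '[3,3,3,3,3,3,3,3,6.8,6.8,6.8,6.8,6.8,6.8,6.8,6.8,6.8,6.8,6.8,6.8]' --delta_pos '[[-0.08,0.03,2.5],[0,0,3],[0,0,2.5],[0,0,1.2],[0,0,0.7],[0,0,0.35],[0,0,0],[0,0,0],[0,0,0],[0,0,0],[0,0,0],[0,0,-1.5],[0,0,-3],[0,0,-4],[0,0,-4],[3,-2.5,0],[3,-2.5,0],[3,-2.5,0],[3,-2.5,0],[0,0,0]]' --angular '[[0,0,0],[0,0,0],[0,0,0],[0,0,0],[0,0,0],[0,0,0],[0,0,0],[0,0,0],[0,0,0],[0,0,0],[0,0,0],[0,0,0],[0,0,0],[0,0,0],[0,0,0],[0,0,0],[0,0,0],[0,0,0],[0,0,0],[0,0,0]]'

```text
clock: 35.9
position: [0.4623, 0.0959, 0.1623]
ee_rot: [0.821, 3.032, -0.007]
force: [1.0, 0.1, 0.9]
width: 0.74
gripper_force: 0.0
```

```bash
python3 nav.py; python3 - <<'E'
from h import *
im=arm.get_image("scene"); a=cv2.resize(im["frame"][140:290,110:510],None,fx=2,fy=2)
cv2.imwrite("pics/b8.png",a[:,:,::-1])
np.set_printoptions(precision=4,suppress=True)
for l,q,y in(("blue_box",(.5811,-.1472),1),("orange_box",(.5618,.1805),1),("amber_bottle",(.651,-.1027),0),("red_cap_bottle",(.643,-.2034),0),("yellow_jar",(.6208,.1223),0),("green_cap_bottle",(.484,-.366),0)):
    for t in arm.trace(l,im)[:1]:
        print(l,t["conf"],fit(l,[im],[np.array(t["region"])],(*q,0,0),y,False))
E
```

```text
t 35.9 pos [0.4623 0.0959 0.1623] psi 2.6125 q [ 0.4971  0.4784 -1.0859  1.9557  0.5046  1.0136  0.218 ] F [1.0062 0.1316 0.8609] w 6.8 g 0.0
blue_box 0.7 (array([ 0.5784, -0.1471,  0.    , -1.6429]), np.float64(0.10599528152319687))
orange_box 0.81 (array([0.56  , 0.1829, 0.    , 1.3146]), np.float64(0.1952657337908089))
amber_bottle 0.89 (array([ 0.6473, -0.1017,  0.    ,  0.    ]), np.float64(0.046245537503626734))
red_cap_bottle 0.58 (array([ 0.6419, -0.2026,  0.    ,  0.    ]), np.float64(0.047206055269950316))
green_cap_bottle 0.68 (array([ 0.4744, -0.3669,  0.    ,  0.    ]), np.float64(0.08647631394073799))
```

View pics/b8.png

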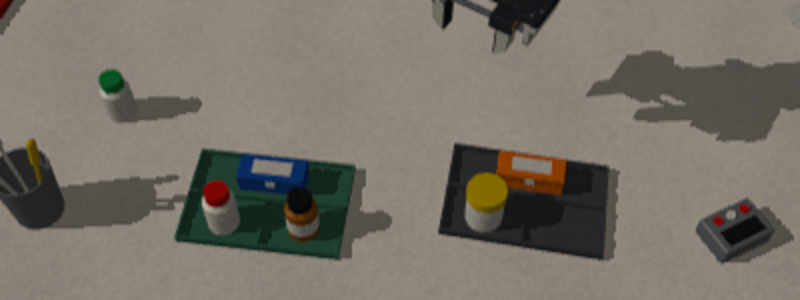

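The final picture shows both kits complete: blue box (272,173), red cap (220,210) and amber (302,215) in the green tray; orange box (532,172) and jar (487,203) in the steel tray. The green cap, cup and timer are untouched, and the arm is clear. Handing in.

```bash
python3 -c "
from cell import arm
print(arm.sign_off())"
```

```text
the job is handed in; nothing more can be done
None
```

Both kits are made up and the job is handed in after about 36 s of the 138 s allowed: each slide box flat in its tray's long compartment, each bottle and the jar upright in a square compartment of its own, and the green-capped bottle, pipette cup and timer left where they were.

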